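# Find the soft machine mount and scrap it

### The job

Three rubber-and-steel machine mounts stand in a row on the rusty steel plate, and the rubber of one of them has gone soft. Squeeze them across their steel faces to find out which, stand the soft one upright in the grey tray, and leave the two firm ones standing where they are.

Things in the scene. Friction and masses are not known exactly. Their poses are not given: they have to be found in the camera images.
- mount_a_center (a point): centre of a machine mount, 25 mm above the surface it stands on: black rubber between two upright steel plates, 45 mm long (x), 50 mm over the plates (y, the way to squeeze), 50 mm high (z), 0.25 kg. All three look alike, one is soft. Squeezed with 8 N or more, the soft one gives 10 to 14 mm and can be lifted so; a firm one gives under 3 mm; both spring back
- mount_b_center (a point): centre of a machine mount, 25 mm above the surface it stands on: black rubber between two upright steel plates, 45 mm long (x), 50 mm over the plates (y, the way to squeeze), 50 mm high (z), 0.25 kg. All three look alike, one is soft. Squeezed with 8 N or more, the soft one gives 10 to 14 mm and can be lifted so; a firm one gives under 3 mm; both spring back
- mount_c_center (a point): centre of a machine mount, 25 mm above the surface it stands on: black rubber between two upright steel plates, 45 mm long (x), 50 mm over the plates (y, the way to squeeze), 50 mm high (z), 0.25 kg. All three look alike, one is soft. Squeezed with 8 N or more, the soft one gives 10 to 14 mm and can be lifted so; a firm one gives under 3 mm; both spring back
- tray: open square tray of grey sheet metal, fixed to the bench, 170 by 170 mm outside, 30 mm high, walls 5 mm, inner floor 5 mm above the bench; origin at the centre of its underside, z up. The rusty steel plate under the mounts, 20 mm thick, its top 20 mm above the bench, lies to the left or right of it
Things that resemble listed ones, but are neither listed nor needed, are in the scene too. What is shaped like the tray but brown is not meant.

How it is judged:
On the way:
1. the soft mount is held over or in the tray, each of its two steel plates (mount_x_l and mount_x_r) squeezed in by more than 3 mm (((x of mount_a_center in the frame of tray between -0.065 and 0.065 m and y of mount_a_center in the frame of tray between -0.065 and 0.065 m and value of joint each of mount_a_l, mount_a_r above 0.003 m) or (x of mount_b_center in the frame of tray between -0.065 and 0.065 m and y of mount_b_center in the frame of tray between -0.065 and 0.065 m and value of joint each of mount_b_l, mount_b_r above 0.003 m) or (x of mount_c_center in the frame of tray between -0.065 and 0.065 m and y of mount_c_center in the frame of tray between -0.065 and 0.065 m and value of joint each of mount_c_l, mount_c_r above 0.003 m))), for 0.1 s.
At the end, for the whole second after the job is handed in: The soft mount stands on the tray's floor, its centre within 65 mm of the tray's centre along each side and 22 to 38 mm above its underside, upright within 15 degrees, at rest; each firm mount is within 40 mm of where it began, upright within 15 degrees, at rest (((x of mount_a_center in the frame of tray between -0.065 and 0.065 m and y of mount_a_center in the frame of tray between -0.065 and 0.065 m and z of mount_a_center in the frame of tray between 0.022 and 0.038 m and distance of each of mount_b_center, mount_c_center from where it was at the start of the episode below 0.04 m) or (x of mount_b_center in the frame of tray between -0.065 and 0.065 m and y of mount_b_center in the frame of tray between -0.065 and 0.065 m and z of mount_b_center in the frame of tray between 0.022 and 0.038 m and distance of each of mount_a_center, mount_c_center from where it was at the start of the episode below 0.04 m) or (x of mount_c_center in the frame of tray between -0.065 and 0.065 m and y of mount_c_center in the frame of tray between -0.065 and 0.065 m and z of mount_c_center in the frame of tray between 0.022 and 0.038 m and distance of each of mount_a_center, mount_b_center from where it was at the start of the episode below 0.04 m)) and angle between each of mount_a_center, mount_b_center, mount_c_center's own z axis and vertical below 0.26 rad and linear speed of each of mount_a, mount_b, mount_c below 0.02 m/s); the robot touches nothing.
It also fails if it takes over 64 s, if anything falls off the work surface, if the arm or the gripper's body presses on something with over 40 N, if the wrist force passes 120 N, or if a joint passes its speed limit or range.

### The arm

A 6-joint arm with a two-finger parallel gripper is mounted at the origin on the work surface. World frame = base frame: x ahead of the robot, y to its left, z up, the work surface at z = 0. Lengths are in m, angles in rad, forces in N, time in s.
With the tool pointing down it reaches from about 0.35 to 1 m from the base axis. Payload 7.1 kg.
Tool frame: the origin (TCP) lies between the finger pads; the fingertips stand 22 mm ahead of it and the grasp point (between the pads) lies 3 mm ahead of it; x points along the fingers, y is the direction in which the jaws open and shut, and the axes are right-handed (so a half turn about x gives the same grasp; the last joint's range is limited). The gripper opens to 85 mm and grips with 20 to 120 N. Pads are 22 mm wide; open, the fingers measure 114 mm over their backs; the gripper's body (76 mm by 85 mm) begins 54 mm behind the grasp point. The pads swing forward as they close: fully open they stand 13 mm farther back than shut.
Start: joints at [-1.213, 0.423, 1.63, -0, 1.089, -0.019], TCP at [0.23, -0.581, 0.253] pointing down, gripper open.
Joint ranges: [-3, 3], [-0.9, 2.11], [0.09, 2.58], [-1.31, 4.45], [0.11, 2.69], [-2.54, 2.54]. Speed limits (rad/s): [2.39, 2.39, 3.01, 3.14, 3.14, 3.14].

### API

Orientations are given as a rotation vector (axis times angle).
In Python, from rig import manip gives the robot as it stands. The module is installed in compiled form; this text tells all that it offers. Calls block until the motion is done:
- manip.move_to(position, orientation): joint-space move of the TCP to a pose.
- manip.servo_line(position, orientation=None, rate=0.15): straight line of the TCP; orientation=None keeps the orientation; rate is the mean speed in m/s.
- manip.set_joints(angles): joint-space move.
- manip.command_gripper(opening, f_grip=None): finger opening in m; f_grip is the grip in N (None keeps the last); returns when the fingers have stopped.
- manip.hold(seconds).
- manip.solve_ik(position, orientation): joint angles nearest the present ones, or None.
- manip.camera(name): name is "scene" or "side" or "wrist"; returns a dict with "image" (400x640x3 uint8, red, green, blue), "fx", "fy", "cx", "cy" (pixels), "k1" (the pictures are not rectified: a ray, as slopes to the right and down, at radius r is drawn at 1 + k1 r^2 times it, then the intrinsics apply), "cam_to_world" (4x4, takes a point from camera to world coordinates); the wrist camera has in their place "mount" (4x4, takes a point from camera to tool coordinates, whose origin is the TCP and whose axes are the tool frame's). Camera axes: x right, y down, z forward; pixel columns grow to the right and rows downward; lengths in m; the calibration is good to about 2 mm. A picture is of the moment at which its call begins: read the wrist's pose just before it. There is no depth.
A pose or a line that the arm cannot do raises manip.IKError and nothing moves.
- manip.sign_off(): hands the job in, once; it reports no verdict.
Readings, each from a call of its own:
- manip.get_time(): time.
- manip.get_joint_positions(): joint angles.
- manip.get_joint_vel(): joint speeds.
- manip.get_tau(): joint torques, N m.
- manip.get_position(): TCP position.
- manip.get_ee_rot(): TCP orientation.
- manip.get_contact_force(): force on the tool from outside, world axes, zero at the start.
- manip.get_torque(): the same for the moment, N m.
- manip.get_width(): finger opening in m.
Only numpy, scipy, OpenCV 4.12 (cv2) and the standard library are available. Lean on these libraries where they do the work, as an engineer would, in place of code of your own. Each camera call takes 0.05 s, during which the arm holds its last target. There are 200 camera calls.

## Working session

There is one attempt and no reset: what is moved stays moved. The work goes in short steps, each a Python script; the robot and the scene stay as the last script left them, time stands still between calls to the robot, and variables do not carry over. Pictures are saved under pics/ and viewed, about 8 in all and at most 12, crops included, and the job is handed in when it is done.

```bash
mkdir -p pics
cat > h.py <<'E'
import numpy as np, cv2
from scipy.spatial.transform import Rotation as R
from rig import manip
def snap(n):
    p=np.array(manip.get_position()); o=np.array(manip.get_ee_rot()); c=manip.camera(n)
    if n=="wrist":
        T=np.eye(4); T[:3,:3]=R.from_rotvec(o).as_matrix() if o.shape==(3,) else o; T[:3,3]=p
        c["cam_to_world"]=T@np.array(c["mount"])
    return c
def save(c,f): cv2.imwrite(f,cv2.cvtColor(c["image"],cv2.COLOR_RGB2BGR))
def cast(c,u,v,z):
    K=np.array([[c["fx"],0,c["cx"]],[0,c["fy"],c["cy"]],[0,0,1.]])
    d=np.array([(u-c["cx"])/c["fx"],(v-c["cy"])/c["fy"]]); x=d.copy()
    for _ in range(30): x=d/(1+c["k1"]*(x@x))
    T=np.array(c["cam_to_world"]); r=T[:3,:3]@np.array([x[0],x[1],1]); o=T[:3,3]
    return o+r*(z-o[2])/r[2]
def proj(c,P):
    T=np.linalg.inv(np.array(c["cam_to_world"])); q=T[:3,:3]@np.array(P)+T[:3,3]; x=q[:2]/q[2]; x=x*(1+c["k1"]*(x@x))
    return x[0]*c["fx"]+c["cx"], x[1]*c["fy"]+c["cy"]
E
python3 - <<'E'
from h import *
import pickle
d={}
for n in("scene","side","wrist"):
    c=snap(n); d[n]=c; save(c,f"pics/{n}0.png"); print(n,np.round(c["cam_to_world"],3).tolist(),c["fx"],c["k1"])
pickle.dump(d,open("v0.pkl","wb"))
print(manip.get_time(),manip.get_ee_rot(),manip.get_width(),R.from_rotvec(manip.get_ee_rot()).as_matrix().round(2))
E
```

```text
scene [[-0.682, 0.622, -0.385, 0.921], [0.731, 0.571, -0.374, 0.413], [-0.013, -0.537, -0.844, 0.844], [0.0, 0.0, 0.0, 1.0]] 375.1866396389148 -0.0894533679396884
side [[0.993, -0.089, 0.078, 0.476], [-0.117, -0.65, 0.751, -0.76], [-0.016, -0.755, -0.656, 0.797], [0.0, 0.0, 0.0, 1.0]] 449.0789272635927 0.0056064630255084945
wrist [[0.368, -0.897, -0.246, 0.291], [-0.93, -0.356, -0.095, -0.556], [-0.002, 0.264, -0.965, 0.374], [0.0, 0.0, 0.0, 1.0]] 312.33884446850476 -0.03833509686178791
0.15 [ 2.01563953  0.38555824 -2.01607726] 0.085174949064943 [[-0.    0.37 -0.93]
 [ 0.   -0.93 -0.37]
 [-1.   -0.   -0.  ]]
```

View pics/scene0.png

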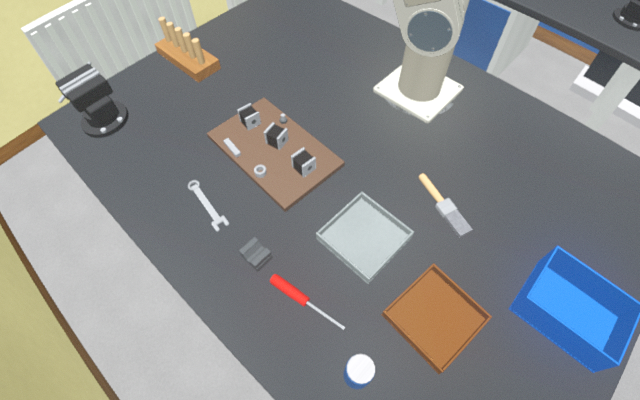

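View pics/side0.png

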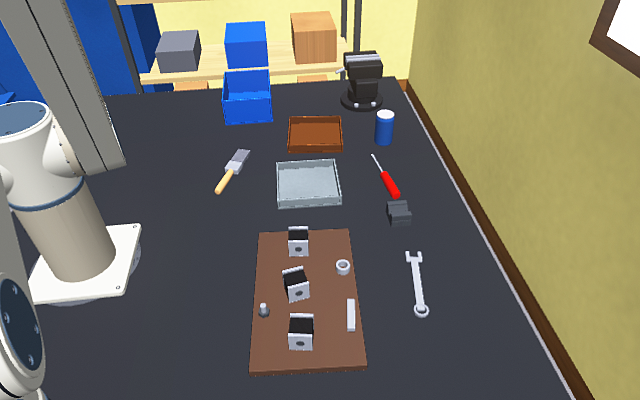

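Scene view: mounts at (249,116), (276,136) and (304,161) on the rusty plate. In the side view they are at (300,332), (296,285) and (298,241), and the middle one looks turned. Two tray-shaped things appear in the side view: grey at (308,183) and brown at (315,133). The grey one is the tray. I'll confirm with an enlarged crop and take rough positions.

Run:
```python
from h import *
import pickle
d=pickle.load(open("v0.pkl","rb")); s=d["side"]; c=d["scene"]
im=cv2.cvtColor(s["image"],cv2.COLOR_RGB2BGR)[150:380,235:375]
im=cv2.resize(im,None,fx=2.6,fy=2.6,interpolation=cv2.INTER_CUBIC); cv2.imwrite("pics/crop1.png",im)
for u,v in((300,320),(296,276),(298,233)): print("side",cast(s,u,v,.07).round(3))
for u,v in((245,110),(276,129),(303,155)): print("scene",cast(c,u,v,.07).round(3))
for u,v in((276,163),(335,160),(341,187),(278,189)): print("tray side rim/top",cast(s,u,v,.03).round(3))
for u,v in((363,194),(413,234),(367,277),(317,236)): print("tray scene",cast(c,u,v,.03).round(3))
```

```text
side [ 0.485 -0.268  0.07 ]
side [ 0.486 -0.162  0.07 ]
side [ 0.5   -0.039  0.07 ]
scene [ 0.487 -0.285  0.07 ]
scene [ 0.478 -0.164  0.07 ]
scene [ 0.494 -0.044  0.07 ]
tray side rim/top [0.461 0.291 0.03 ]
tray side rim/top [0.631 0.282 0.03 ]
tray side rim/top [0.63  0.159 0.03 ]
tray side rim/top [0.461 0.173 0.03 ]
tray scene [0.46  0.136 0.03 ]
tray scene [0.467 0.299 0.03 ]
tray scene [0.628 0.286 0.03 ]
tray scene [0.629 0.131 0.03 ]
```

View pics/crop1.png

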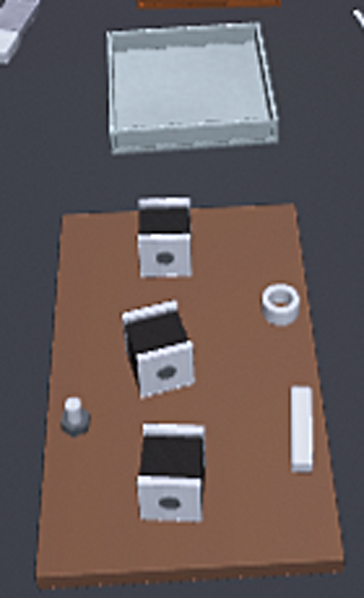

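The crop confirms three mounts on the rusty plate, with the middle one yawed, and the grey tray behind them. The nut, screw and strip are distractors. Rough tray centre is (0.545, 0.213). Next, a closer look with the wrist camera.

Run:
```python
from h import *
import pickle
o=R.from_matrix(np.array([[0,0,-1],[0,-1,0],[-1,0,0.]])).as_rotvec()
manip.move_to([0.44,-0.16,0.30],o)
c=snap("wrist"); pickle.dump(c,open("w1.pkl","wb")); save(c,"pics/w1.png"); print(manip.get_time(),c["cam_to_world"].round(3))
for y in(-.275,-.163,-.04): print(proj(c,(.487,y,.07)))
```

```text
1.925 [[-0.    -0.965 -0.264  0.506]
 [-1.    -0.     0.001 -0.16 ]
 [-0.001  0.264 -0.965  0.421]
 [ 0.     0.     0.     1.   ]]
(np.float64(427.7055505678002), np.float64(132.40734941431361))
(np.float64(326.4462096448028), np.float64(132.13007967432367))
(np.float64(215.3328791312427), np.float64(132.46194374496955))
```

View pics/w1.png

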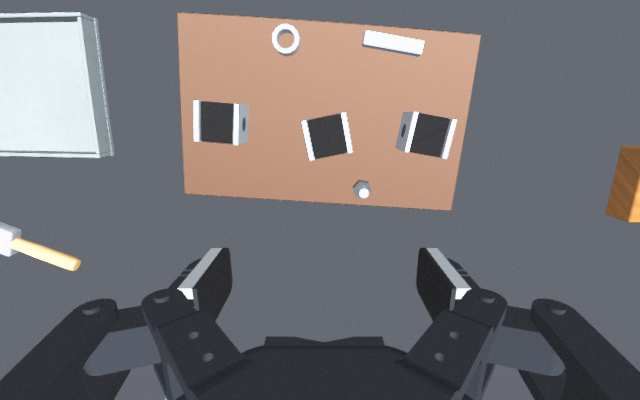

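The wrist view shows the three mounts at (219,122), (327,136) and (430,134), with the jaws well clear. I'll measure the black tops for centres and yaw.

```bash
cat >> h.py <<'E'
def tops(c,roi,z=.07):
    im=c["image"]; y0,y1,x0,x1=roi
    m=(im.max(2)<45).astype(np.uint8); mm=np.zeros_like(m); mm[y0:y1,x0:x1]=m[y0:y1,x0:x1]
    mm=cv2.morphologyEx(mm,cv2.MORPH_OPEN,np.ones((3,3)))
    out=[]
    for k in cv2.findContours(mm,cv2.RETR_EXTERNAL,cv2.CHAIN_APPROX_NONE)[0]:
        if cv2.contourArea(k)<300: continue
        P=np.array([cast(c,u,v,z)[:2] for u,v in k[:,0]],np.float32)*1000
        r=cv2.minAreaRect(P); b=cv2.boxPoints(r)
        e=b[1]-b[0]; a=(np.degrees(np.arctan2(e[1],e[0]))+45)%90-45
        out.append((np.round(r[0],1),np.round(r[1],1),round(float(a),1),cv2.boundingRect(k)))
    return out
E
python3 - <<'E'
from h import *
import pickle
c=pickle.load(open("w1.pkl","rb"))
for t in tops(c,(90,170,185,465)): print(t)
def plates(c): # bright strips
    m=(c["image"].min(2)>215).astype(np.uint8); m[:90]=0;m[170:]=0;m[:,:185]=0;m[:,465:]=0
    for k in cv2.findContours(m,cv2.RETR_EXTERNAL,cv2.CHAIN_APPROX_NONE)[0]:
        if cv2.contourArea(k)<50: continue
        P=np.array([cast(c,u,v,.07)[:2] for u,v in k[:,0]],np.float32)*1000
        r=cv2.minAreaRect(P); print("white",np.round(r[0],1),np.round(r[1],1),round(r[2],1),cv2.boundingRect(k))
plates(c)
E
```

```text
white [ 478.2 -141.7] [44.6  6.1] 12.1 (301, 120, 14, 41)
white [ 480.2 -299.7] [ 5.9 44. ] 81.1 (443, 119, 14, 40)
white [ 486.8 -185.2] [44.5  6.1] 11.1 (341, 112, 12, 41)
white [ 487.4 -256.4] [ 5.4 44.6] 80.2 (405, 111, 14, 42)
white [495.3 -63.1] [ 5.6 44.2] 85.8 (233, 104, 6, 42)
white [499.8 -19. ] [ 5.6 44.5] 84.2 (193, 100, 6, 42)
```

Every strip measures about 44.5 mm long and each pair is about 44 mm apart, which matches a 50 mm mount with 6 mm plates. Now I'll squeeze them one at a time, stopping at the soft one.

```bash
cat >> h.py <<'E'
B=np.array([[0,0,-1],[0,-1,0],[-1,0,0.]])
def ori(deg): return (R.from_euler("z",deg,degrees=True)*R.from_matrix(B)).as_rotvec()
E
python3 - <<'E'
from h import *
for n,x,y,a in(("L",.4975,-.041,-5.8),("M",.4825,-.1635,11.2),("R",.4838,-.278,-9.4)):
    manip.move_to([x,y,.16],ori(a)); manip.servo_line([x,y,.053],rate=.12)
    f0=np.array(manip.get_contact_force())
    manip.command_gripper(.025,f_grip=20); manip.hold(.3)
    w=manip.get_width(); print(n,"width",round(w,4),"df",np.round(manip.get_contact_force()-f0,1),manip.get_time(),np.round(manip.get_position(),4))
    if w<.043: print("soft",n); break
    manip.command_gripper(.085); manip.servo_line([x,y,.16],rate=.2)
E
```

```text
L width 0.0481 df [ 0.2 -0.1  5.2] 4.4917 [ 0.4979 -0.041   0.0536]
M width 0.0476 df [0.  0.3 5.8] 7.9917 [ 0.4828 -0.1637  0.0537]
R width 0.0378 df [-0.6  0.2  4.8] 11.5 [ 0.4843 -0.2785  0.0538]
soft R
```

The soft mount is the one farthest from the tray (37.8 mm against 48.1 and 47.6 mm). I'll lift it, carry it over the tray and check.

Run:
```python
from h import *
p=np.array(manip.get_position())
manip.servo_line([p[0],p[1],.20],rate=.12); print(manip.get_width(),manip.get_time())
manip.servo_line([.47,-.04,.20],ori(-6),rate=.15)
manip.servo_line([.546,.213,.20],ori(-3),rate=.15); manip.hold(.3)
print(manip.get_width(),manip.get_time(),manip.get_position())
s=snap("side"); c=snap("scene"); w=snap("wrist")
a=s["image"][80:380,200:420]; b=c["image"][90:290,200:440]
H=600
f=lambda i:cv2.resize(i,None,fx=1.75,fy=1.75)
L=cv2.resize(a,(385,525)); Q=cv2.resize(b,(400,333)); W=np.zeros((525,785,3),np.uint8); W[:,:385]=L; W[:333,385:]=Q
W[333:525,385:385+307]=cv2.resize(w["image"],(307,192))
cv2.imwrite("pics/held.png",W[:,:,::-1])
```

```text
0.037777221814648085 12.875
0.03793413117761145 16.825 [0.5460032  0.21277654 0.20004517]
```

View pics/held.png

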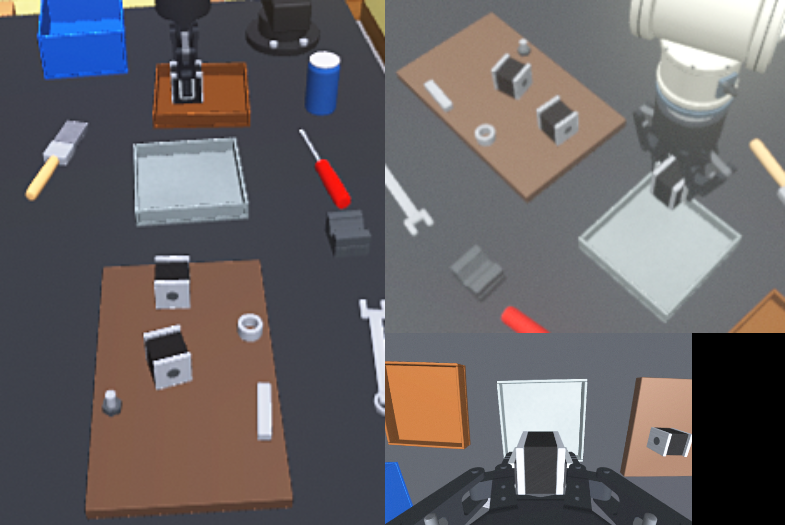

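The mount is held upright between the pads and the tray is centred below it in the wrist view, with far rim corners near (238,98) and (421,96). Firm mounts are undisturbed. I'll cross-check those corners against the planned centre, then set it down.

Run:
```python
from h import *
w=snap("wrist"); q=[cast(w,u,v,.03).round(3) for u,v in((238,98),(421,96))]; print(q)
# far rim must lie ~85 mm beyond x .546, at y .213 +- 85
m=(q[0]+q[1])/2; assert abs(m[0]-.631)<.02 and abs(m[1]-.213)<.015
p=[.546,.213]
f0=np.array(manip.get_contact_force())
manip.servo_line(p+[.06],rate=.12); manip.servo_line(p+[.0395],rate=.04)
print(manip.get_width(),manip.get_contact_force()-f0)
manip.hold(.2); manip.command_gripper(.07); manip.hold(.2)
manip.servo_line(p+[.2],rate=.12)
manip.servo_line([.42,.213,.30],ori(0),rate=.2); manip.hold(.5)
print(manip.get_time(),manip.get_width())
s=snap("side"); w=snap("wrist")
m=np.vstack([cv2.resize(s["image"][130:380,200:440],(480,500))]); W=np.zeros((500,800,3),np.uint8); W[:,:320]=cv2.resize(s["image"][130:380,230:390],(320,500)); W[:300,320:]=cv2.resize(w["image"],(480,300))
cv2.imwrite("pics/placed.png",W[:,:,::-1])
mk=(w["image"].max(2)<45).astype(np.uint8); mk[230:]=0
for t in tops(w,(0,230,150,490),.055): print(t)
import pickle; pickle.dump(w,open("w2.pkl","wb"))
```

```text
[array([0.63 , 0.286, 0.03 ]), array([0.623, 0.123, 0.03 ])]
0.0373257772079276 [-0.36621759 -0.12133909 -0.72259849]
22.7583 0.06988640347920819
```

View pics/placed.png

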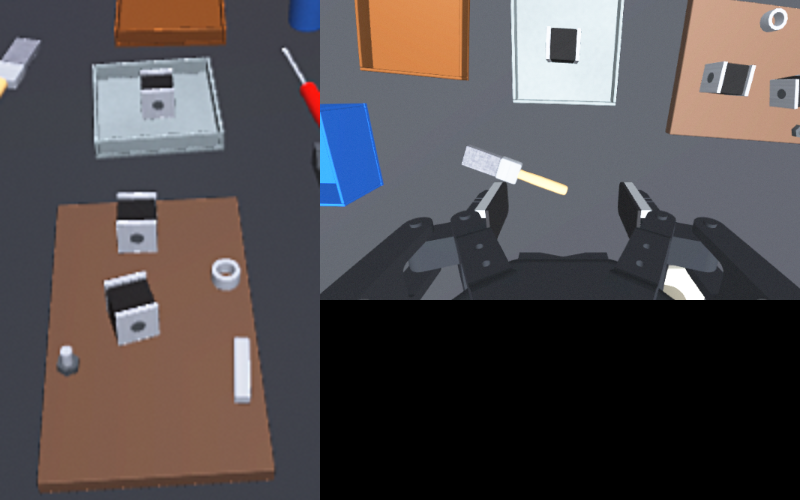

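The soft mount stands upright near the middle of the grey tray (wrist view, about (563,45) in the composite), and the gripper is clear. One last check that the firm mounts haven't moved, then I'll hand in.

Run:
```python
from h import *
import pickle
a=pickle.load(open("v0.pkl","rb"))["side"]["image"]; b=manip.camera("side")["image"]
for n,(x,y) in dict(L=(298,241),M=(296,285)).items():
    f=lambda i:cv2.cvtColor(i,cv2.COLOR_RGB2GRAY)
    r=cv2.matchTemplate(f(b)[y-35:y+35,x-35:x+35],f(a)[y-20:y+20,x-20:x+20],cv2.TM_CCOEFF_NORMED)
    _,v,_,l=cv2.minMaxLoc(r); print(n,"shift px",np.array(l)-15,round(v,3))
print(manip.get_contact_force(),manip.get_joint_vel().round(4),manip.get_time()); manip.sign_off()
```

```text
L shift px [0 0] 0.987
M shift px [0 0] 0.992
[0.33788716 0.25908074 0.4139761 ] [ 0.0019 -0.0029 -0.0014 -0.0003  0.0003  0.0003] 22.9083
the job is handed in; nothing more can be done
```

The soft mount is standing in the grey tray, and I handed the job in at 22.9 s of the 64 s allowed. `sign_off` reports no verdict, so what follows comes from my own checks.

- **Finding it:** I squeezed each mount with 20 N across its steel faces. The two nearer the tray closed to 48.1 and 47.6 mm, so they are firm. The one farthest from the tray closed to 37.8 mm, about 12 mm of give, so it is the soft one.
- **Carrying it:** I held it over the tray at a width of 37.9 mm, about 6 mm per plate if it squeezed evenly; I could not read the plates separately.
- **Last checks:** The last pictures show the soft mount upright near the tray's centre. The two firm mounts show no shift in the side view (0 px), and the gripper was clear of everything.
- **Checks that failed or disagreed:** My black-rubber detector found nothing in either wrist view it ran on. I took the mount positions from the bright steel plate tops instead, and the final pose in the tray was judged by eye, not measured. The tray's far edge came out about 5 mm nearer than I had planned for, well within the tolerance.

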